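# Load absorber plates on a detector stand under a safety stop

## Robot

A 6-joint arm with a two-finger parallel gripper is mounted at the origin on the work surface. World frame = base frame: x ahead of the robot, y to its left, z up, the work surface at z = 0. Lengths are in m, angles in degrees, forces in N, time in s.
With the tool pointing down it reaches from about 0.35 to 0.875 m from the base axis. Payload 4.2 kg.
Tool frame: the origin (TCP) lies midway between the tips of the shut fingers; the grasp point (between the pads) lies 19 mm behind it; y points along the fingers, z is the direction in which the jaws open and shut, and the axes are right-handed (so a half turn about y gives the same grasp; the last joint's range is limited). The gripper opens to 87 mm and grips with 3 to 60 N. Pads are 19 mm wide; open, the fingers measure 117 mm over their backs; the gripper's body (75 mm by 190 mm) begins 51 mm behind the grasp point.
Start: joints at [84.259, 22.042, 0.453, 0, -68.411, -14.817], TCP at [0.219, 0.585, 0.223] pointing down, gripper open.
Joint ranges: [-179.83, 179.83], [-69.29, 118.12], [-61.27, 80.66], [-181.25, 117.63], [-171.15, -9.14], [-177.46, 177.46]. Speed limits (degrees/s): [159.86, 159.86, 180, 180, 180, 180].

## Interface

Orientations are given as [roll, pitch, yaw] about the fixed x, y, z axes, in that order (R = Rz(yaw) Ry(pitch) Rx(roll)).
In Python, from workcell import env gives the robot as it stands. The module is installed in compiled form; this text tells all that it offers. Calls block until the motion is done:
- env.goto(position, orientation): joint-space move of the TCP to a pose.
- env.move_straight(position, rotation=None, rate=0.15, force_limit=None): straight line of the TCP; rotation=None keeps the orientation; rate is the mean speed in m/s. With force_limit (N) it stops when the force on the tool has changed by that much, and returns True; else False.
- env.set_joints(angles): joint-space move.
- env.gripper_to(opening, grasp_force=None): opening from 0.0 (shut) to 1.0 (fully open); grasp_force is the grip in N (None keeps the last); returns when the fingers have stopped.
- env.dwell(seconds).
- env.inverse_kinematics(position, orientation): joint angles nearest the present ones, or None.
- env.read_state(): the state.
- env.grab_frame(name): name is "scene" or "top"; returns a dict with "image" (384x512x3 uint8, blue, green, red), "fx", "fy", "cx", "cy" (pixels), "position" and "orientation" of the camera in the world. Camera axes: x right, y up, looking along -z (the intrinsics and any distortion apply to the point x, -y, -z); pixel columns grow to the right and rows downward; lengths in m; the calibration is good to about 2 mm. A picture is of the moment at which its call begins. There is no depth.
A pose or a line that the arm cannot do raises env.Unreachable and nothing moves.
- env.close_job(): hands the job in, once; it reports no verdict.
Trained networks look in a picture, given as the dict that the camera call returned (one of the last four; its "shot" number tells which), for a name from the list of things; names that differ only in an ending like _2 or _b are one class to them, and where a whole thing is asked for, a point or a joint stands for the part that bears it (a point fixed in the world has none). Each returns a list of dicts, best first, with "score" (0 to 1); they miss things now and then, are a little off and sometimes report something else, mostly with a low value. They report only what shows in the picture. A call takes as long as a camera call. They do not tell look-alikes from the thing itself.
- env.search_frame(picture, thing): "xyz" ([x, y, z] in m, in world coordinates, good to about 4 mm: the middle of the surface that is visible of it).
- env.trace(picture, thing): "mask" (384x512 bool, what is visible of it).
The state is a dict: "clock": time; "joint_positions": joint angles; "qvel": joint speeds; "joint_torque": joint torques, N m; "position": TCP position; "tool_rot": TCP orientation; "force": force on the tool from outside, world axes, zero at the start; "wrist_torque": the same for the moment, N m; "opening": opening from 0.0 (shut) to 1.0 (fully open).
Only numpy, scipy, OpenCV 4.12 (cv2) and the standard library are available. Lean on these libraries where they do the work, as an engineer would, in place of code of your own. Each camera call takes 0.05 s, during which the arm holds its last target.

## Task

Push in the red emergency stop so that the detector's high voltage is off, and only then lift the source holder off the stand's rod and set it aside. Thread every absorber plate lying on the bench over the rod, lowering each one level and gently (never letting it fall down the rod) until all lie flat and squarely over the detector with their plain ends between the two locating pins, then put the source holder back over the rod on top of them, capsule up and square. Last of all, turn the emergency stop clockwise to release it so that it comes fully out again, and leave the other things on the bench where they are.

Things in the scene. Friction and masses are not known exactly. Their poses are not given: they have to be found in the camera images.
- plate1_mid (a point): aluminium absorber plate, 170 x 54 x 14 mm, 0.35 kg, with one plain drilled hole of 15 mm right through it near one end; starts flat on the bench (None: not in today's job). This point: its centre, half-way through its thickness; x runs along the plate to the drilled end, z is normal to it. The hole's axis lies 68 mm along +x from this point. Both faces are alike
- plate2_mid (a point): another absorber plate like plate1, same sizes and same point and axes (None if not in today's job)
- plate3_mid (a point): another absorber plate like plate1, same sizes and same point and axes (None if not in today's job)
- plate4_mid (a point): another absorber plate like plate1, same sizes and same point and axes (None if not in today's job)
- plate1_hole (a point): middle of the drilled hole of plate1, half-way through its thickness
- plate2_hole (a point): middle of the drilled hole of plate2, half-way through its thickness
- plate3_hole (a point): middle of the drilled hole of plate3, half-way through its thickness
- plate4_hole (a point): middle of the drilled hole of plate4, half-way through its thickness
- holder_mid (a point): source holder: a plate of the same sizes as the absorber plates (hole 68 mm from the centre), 0.4 kg, with a round brass source capsule, 30 mm across, standing 13 mm up from the middle of its upper face. Starts on the stand, hole on the rod, level, underside 62 mm above the bench. This point: its centre, 7 mm under the upper plate face; x towards the drilled end, z up towards the capsule
- holder_hole (a point): middle of the drilled hole of the source holder, half-way through its thickness
- rod_tip (a point): top of the detector stand's upright steel rod: 12 mm thick, tip tapered over its last 9 mm, 180 mm above the bench. It stands on a dark shoulder 24 mm thick, top 62 mm above the bench. x axis: from detector to rod, z up. The stand is bolted down; base plate 210 (x) x 110 x 12 mm, from 30 mm beyond the rod to 180 mm before it
- detector (a point): centre of the detector's top face (window), 60 mm above the bench: an upright steel cylinder 40 mm across, 68 mm from the rod, half-way between rod and rest block. x axis as for rod_tip. A plate with its hole on the rod and its plain end between the pins lies level, its middle over this point, its underside 62 mm above the bench; each further plate lies 14 mm higher
- rest (a point): middle of the top of the stand's dark rest block, 14 (x) x 100 mm, 62 mm above the bench, 136 mm from the rod. Two upright locating pins stand on it, one either side of this point, axes 74 mm apart, 10 mm thick, tips tapered over 9 mm, 148 mm above the bench: the plain end of each plate drops between them with 5 mm to spare a side. x axis as for rod_tip
- mat_pad: flat black rubber mat on the bench, 180 (x) x 90 x 3 mm, kept clear for parts set aside; origin at the centre of its underside
- stop_top (a point): middle of the top of the red mushroom head of the emergency stop that cuts the detector's high voltage: head 40 mm across and 16 mm thick, on a neck 24 mm thick, 103 mm above the bench when it is out; it stands on a yellow box 76 x 76 x 62 mm fixed to the bench. Under the head there is 24 mm of free height to the box (18 mm when pressed in)
- estop (a joint): travel of the mushroom head in m: 0 = out (voltage on), 0.0065 = pressed in (voltage off). It first resists with about 6 N, gives way after some 3 mm, snaps down and stays down by itself
- estop_head (a joint): angle of the mushroom head in rad: 0 at rest, grows when the head is turned clockwise as seen from above, stop at 0.8; springs back when let go. Turning the pressed head by 0.6 rad or more cams it up and past its latch, and it then comes out by itself (let it rise 6 mm)
- mug: bystander: white mug, 80 mm across, 95 mm high; origin under its centre
- tape_roll: bystander: roll of tape lying flat, 90 mm across, 24 mm high; origin under its centre
- screwdriver: bystander: screwdriver, 170 mm long, lying along its x axis
- attenuator: bystander: small metal signal attenuator box, 60 x 30 x 26 mm with a connector at each end; origin under its centre
- meter: bystander: hand multimeter, 85 x 170 x 44 mm, lying on its back; origin under its centre
- tee: bystander: small steel tee connector, 50 mm long, 14 mm high; origin under its centre
Things that resemble listed ones, but are neither listed nor needed, are in the scene too. What is shaped like the part that bears plate2_mid but black is not meant. What is shaped like the part that bears holder_mid but black is not meant.

How it is judged:
By the outcome, as a careful person would: the job done as asked, in the order asked, and still so for the second after the job is handed in, with the robot touching nothing.
Of plate1, plate2, plate3, plate4 only 2 to 4 are there at a start; the rules pass over those that are not, and their reading is None.
At some moment in a run one of plate1, plate2, plate3, plate4 may be knocked a few centimetres aside while the robot is not near it.
It also fails if it takes over 210 s, if anything falls off the work surface, if the arm or the gripper's body presses on something with over 40 N, if the wrist force passes 120 N, or if a joint passes its speed limit or range.

## Working session

There is one attempt and no reset: what is moved stays moved. The work goes in short steps, each a Python script; the robot and the scene stay as the last script left them, time stands still between calls to the robot, and variables do not carry over. Pictures are saved under pics/ and viewed, and the job is handed in when it is done.

```bash
mkdir -p pics; ls
python3 - <<'E'
from workcell import env
import cv2
for n in("scene","top"):
    f=env.grab_frame(n); cv2.imwrite(f"pics/a_{n}.png",f["image"])
    print({k:v for k,v in f.items() if k!="image"})
print(env.read_state())
E
```

```text
pics
{'fx': 495.95538826126176, 'fy': 495.95538826126176, 'cx': 256.9061142133787, 'cy': 197.12174537600876, 'position': array([ 1.16378347, -0.0850791 ,  1.19580851]), 'orientation': array([30.56721556, -0.41494354, 79.68589046]), 'shot': 1}
{'fx': 350.59717783557426, 'fy': 350.59717783557426, 'cx': 255.1035197018235, 'cy': 194.26647839848255, 'position': array([0.49633936, 0.04305437, 0.96442962]), 'orientation': array([  5.12103034,  -1.25676434, -90.3843576 ]), 'shot': 2}
{'clock': 0.1, 'joint_positions': array([ 8.42588087e+01,  2.20860451e+01,  3.86637589e-01, -2.40148569e-02,
       -6.84115445e+01, -1.48178306e+01]), 'qvel': array([ 0.04328428, -0.13725214,  0.2403473 ,  0.10116554, -0.06479781,
       -0.00899154]), 'joint_torque': array([-3.52252182e-04, -3.91688848e+01,  1.87936234e+01,  4.23189774e+00,
        1.34581453e-02, -7.68974883e-05]), 'position': array([0.21927007, 0.58469128, 0.22156901]), 'tool_rot': array([-8.98870297e+01,  6.80497285e-03,  1.59432127e+02]), 'force': array([ 0.15281814,  0.55556094, -1.05521983]), 'wrist_torque': array([ 0.01262869, -0.05433713,  0.08276229]), 'opening': 0.9996849436006124}
```

View pics/a_scene.png

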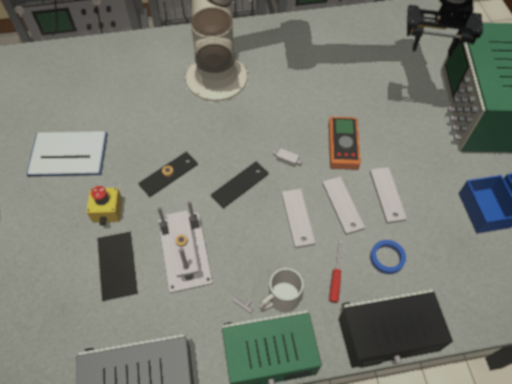

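View pics/a_top.png

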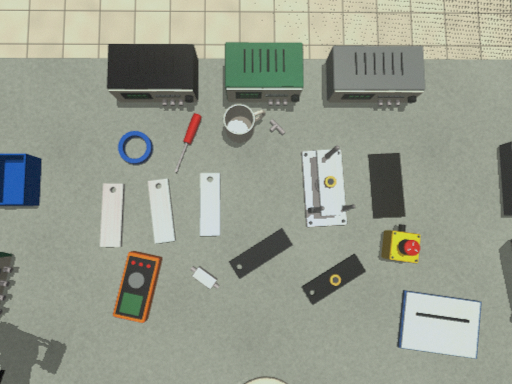

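Run:
```python
from workcell import env
import cv2
from scipy.spatial.transform import Rotation as R
import numpy as np
for n in("top","scene"):
    f=env.grab_frame(n)
    for t in ["plate1_mid","plate1_hole","holder_mid","holder_hole","rod_tip","detector","rest","mat_pad","stop_top","mug","tape_roll","screwdriver","attenuator","meter","tee"]:
        r=env.search_frame(f,t)
        print(n,t,[(np.round(d["xyz"],3).tolist(),round(d["score"],2)) for d in r])
print(env.read_state()["clock"])
print(R.from_euler("xyz",env.read_state()["tool_rot"],degrees=True).as_matrix().round(3))
```

```text
top plate1_mid [([0.525, 0.405, 0.011], 0.72), ([0.534, 0.272, 0.014], 0.56), ([0.553, 0.143, 0.011], 0.55)]
top plate1_hole [([0.529, 0.408, 0.011], 0.56)]
top holder_mid [([0.602, -0.164, 0.074], 0.79), ([0.578, -0.142, 0.011], 0.63), ([0.354, -0.184, 0.013], 0.57)]
top holder_hole [([0.599, -0.166, 0.076], 0.84), ([0.354, -0.19, 0.013], 0.81)]
top rod_tip [([0.579, -0.139, 0.014], 0.58)]
top detector [([0.581, -0.141, 0.012], 0.82), ([0.604, -0.346, 0.001], 0.56)]
top rest [([0.582, -0.14, 0.014], 0.92)]
top mat_pad [([0.604, -0.348, -0.0], 0.87), ([0.526, 0.407, 0.012], 0.29)]
top stop_top [([0.439, -0.359, 0.106], 0.64), ([0.583, -0.14, 0.012], 0.46), ([0.603, -0.346, -0.0], 0.33)]
top mug [([0.782, 0.063, 0.044], 0.87)]
top tape_roll [([0.71, 0.348, 0.022], 0.66)]
top screwdriver [([0.754, 0.201, 0.02], 0.78), ([0.524, 0.406, 0.014], 0.16)]
top attenuator [([0.366, 0.155, 0.027], 0.56), ([0.341, 0.324, 0.047], 0.33)]
top meter [([0.581, -0.143, 0.009], 0.32)]
top tee [([0.754, 0.197, 0.02], 0.66), ([0.77, -0.04, 0.012], 0.65)]
scene plate1_mid [([0.534, 0.404, 0.015], 0.97), ([
[... 276 characters left out ...]
[0.542, 0.274, 0.012], 0.3)]
scene rod_tip []
scene detector [([0.632, -0.162, 0.01], 0.75)]
scene rest [([0.632, -0.158, 0.01], 0.71)]
scene mat_pad [([0.614, -0.347, 0.002], 0.61)]
scene stop_top [([0.446, -0.36, 0.098], 0.68)]
scene mug [([0.762, 0.06, 0.045], 0.84)]
scene tape_roll [([0.717, 0.346, 0.023], 0.7)]
scene screwdriver [([0.763, 0.194, 0.021], 0.65)]
scene attenuator [([0.37, 0.152, 0.025], 0.71), ([0.632, -0.16, 0.01], 0.44), ([0.613, -0.343, 0.006], 0.22)]
scene meter [([0.361, 0.324, 0.04], 0.87), ([0.37, 0.154, 0.026], 0.74), ([0.55, 0.274, 0.014], 0.39)]
scene tee [([0.774, -0.036, 0.013], 0.47)]
1.7
[[-0.936 -0.    -0.351]
 [ 0.351 -0.    -0.936]
 [-0.    -1.     0.   ]]
```

Run:
```python
import cv2
a=cv2.imread("pics/a_top.png"); b=cv2.imread("pics/a_scene.png")
cv2.imwrite("pics/b_top_stand.png",cv2.resize(a[130:310,220:440],None,fx=3.6,fy=3.3,interpolation=cv2.INTER_CUBIC))
cv2.imwrite("pics/b_scene_stand.png",cv2.resize(b[140:310,70:270],None,fx=4,fy=3.5,interpolation=cv2.INTER_CUBIC))
cv2.imwrite("pics/b_top_pl.png",cv2.resize(a[130:330,90:300],None,fx=3.7,fy=3,interpolation=cv2.INTER_CUBIC))
```

```text
(no output)
```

View pics/b_top_stand.png

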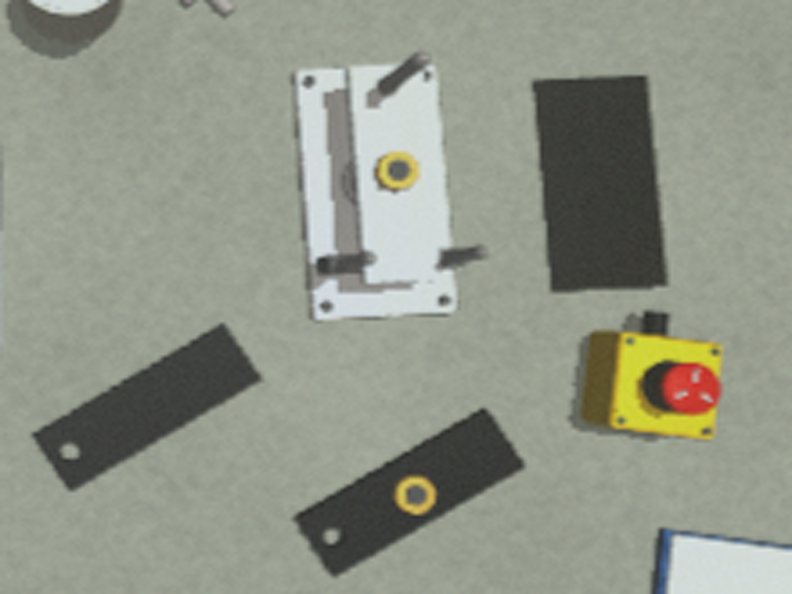

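View pics/b_scene_stand.png

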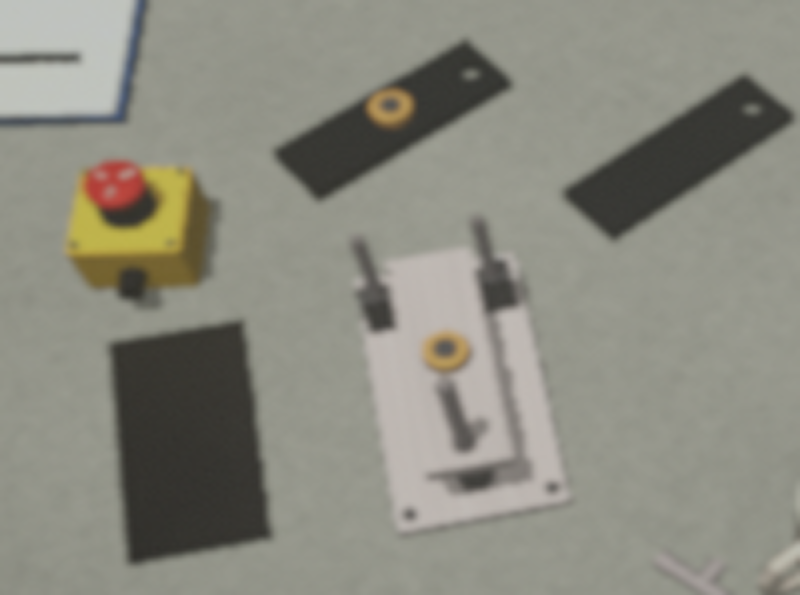

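View pics/b_top_pl.png

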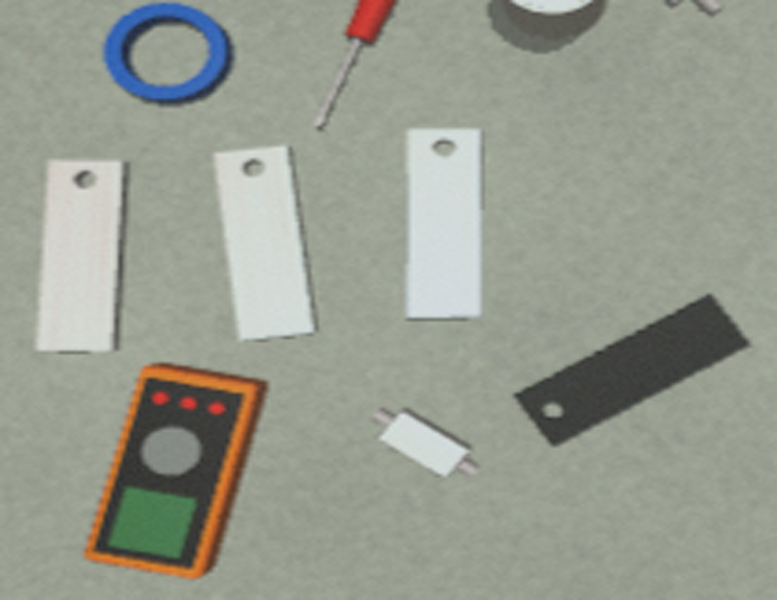

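```bash
cat > h.py <<'E'
from workcell import env
import cv2, numpy as np
from scipy.spatial.transform import Rotation as R
from scipy.optimize import minimize
def proj(f,P):
    P=np.atleast_2d(P); C=R.from_euler("xyz",f["orientation"],degrees=True).as_matrix()
    q=(P-f["position"])@C
    return np.c_[f["cx"]+f["fx"]*q[:,0]/-q[:,2], f["cy"]-f["fy"]*q[:,1]/-q[:,2]]
def back(f,uv,z):
    C=R.from_euler("xyz",f["orientation"],degrees=True).as_matrix()
    d=C@np.array([(uv[0]-f["cx"])/f["fx"],-(uv[1]-f["cy"])/f["fy"],-1.])
    return f["position"]+d*(z-f["position"][2])/d[2]
def box(p,L,W,z0,z1):
    x,y,a=p; c,s=np.cos(a),np.sin(a)
    return np.array([[x+c*u*L/2-s*v*W/2,y+s*u*L/2+c*v*W/2,z] for z in(z0,z1) for u in(-1,1) for v in(-1,1)])
def fitbox(fs,ms,p0,L,W,z0,z1):
    # ms: soft masks (float); maximise overlap of projected hull
    S=8
    def cost(p):
        t=0
        for f,m in zip(fs,ms):
            h=cv2.convexHull(proj(f,box(p,L,W,z0,z1)).astype(np.float32)).reshape(-1,2)
            lo=np.floor(h.min(0)).astype(int)-12; hi=np.ceil(h.max(0)).astype(int)+12
            lo=np.maximum(lo,0); hi=np.minimum(hi,[512,384])
            w,hh=hi-lo
            im=np.zeros((hh*S,w*S),np.uint8)
            cv2.fillConvexPoly(im,np.round(((h-lo+.5)*S-.5)*16).astype(np.int32),255,shift=4)
            a=cv2.resize(im,(w,hh),interpolation=cv2.INTER_AREA)/255.
            t+=np.abs(a-m[lo[1]:hi[1],lo[0]:hi[0]]).sum()
        return t
    r=minimize(lambda q:cost([p0[0]+q[0]*.01,p0[1]+q[1]*.01,p0[2]+q[2]*.05]),[0,0,0],method="Nelder-Mead",options=dict(initial_simplex=[[0,0,0],[1,0,0],[0,1,0],[0,0,1]],xatol=.005,fatol=.05))
    q=r.x
    return np.array([p0[0]+q[0]*.01,p0[1]+q[1]*.01,p0[2]+q[2]*.05]),r.fun
def bright(f):
    g=f["image"].astype(float).min(2)
    return np.clip((g-165)/(215-165),0,1)
def grab(): return env.grab_frame("top"),env.grab_frame("scene")
def rr(a,n=4): return np.round(a,n).tolist()
E
python3 - <<'E'
from h import *
t,s=grab()
g=t["image"].min(2)
print(g[190:200,205:215:3],g[240,240:250]); 
print(s["image"].min(2)[215:220,295:300], s["image"].min(2)[180,300:310],)
E
```

```text
[[209 210 212 209]
 [211 211 208 209]
 [212 210 210 212]
 [208 208 209 210]
 [213 212 212 210]
 [209 211 208 210]
 [212 208 211 211]
 [209 213 208 209]
 [209 210 212 207]
 [211 212 210 208]] [145 147 146 144 142 143 143 148 147 148]
[[177 178 179 178 178]
 [177 178 179 178 178]
 [177 177 178 178 178]
 [177 178 178 179 178]
 [176 177 178 178 178]] [143 143 143 143 143 143 142 142 142 141]
```

```bash
cat >> h.py <<'E'
def soft(f,p,z):
    """soft mask of bright part around p, background/foreground taken locally"""
    g=f["image"].astype(float).min(2)
    u,v=proj(f,[p[0],p[1],z])[0]; u,v=int(u),int(v)
    fg=np.median(g[v-3:v+4,u-3:u+4]); bg=np.median(g[max(v-60,0):v+60,max(0,u-60):u+60])
    bg=np.median(g[(g>90)&(g<158)])
    return np.clip((g-bg-5)/(fg-bg-10),0,1)
def plates(fs,ps):
    out=[]
    for p in ps:
        r=[]
        for f in fs: r.append(fitbox([f],[soft(f,p,.014)],p,.17,.054,0,.014))
        out.append(r)
    return out
E
python3 - <<'E'
from h import *
t,s=grab()
for p in plates((t,s),[(.525,.405,0),(.534,.272,0.1),(.553,.143,0)]):
    print([(rr(a),round(c,1)) for a,c in p])
# mat (dark)
for f in(t,s):
    g=f["image"].astype(float).max(2); m=np.clip((140-g)/(140-60),0,1)
    a,c=fitbox([f],[m],(.604,-.347,0),.18,.09,0,.003); print("mat",rr(a),round(c,1))
E
```

```text
[([0.5287, 0.4112, -0.0133], np.float64(203.2)), ([0.5244, 0.415, -0.0502], np.float64(254.5))]
[([0.5396, 0.2784, 0.1131], np.float64(152.6)), ([0.5341, 0.2802, 0.0942], np.float64(305.5))]
[([0.5571, 0.1463, 0.0078], np.float64(101.9)), ([0.5499, 0.1484, -0.0022], np.float64(188.0))]
mat [0.6069, -0.3441, 0.0386] 157.9
mat [0.6071, -0.3434, 0.0506] 218.3
```

Run:
```python
from h import *
t,s=grab()
ims=[]
for f,ps in((t,[(0.5287,.4112,-.0133),(.5396,.2784,.1131),(.5571,.1463,.0078)]),(s,[(.5244,.415,-.05),(.5341,.2802,.0942),(.5499,.1484,-.0022)])):
    k=4; im=cv2.resize(f["image"],None,fx=k,fy=k,interpolation=cv2.INTER_CUBIC)
    for p in ps:
        q=proj(f,box(p,.17,.054,0,.014)); 
        for idx in([0,1,3,2],[4,5,7,6]):
            cv2.polylines(im,[np.int32((q[idx]+.5)*k)],True,(0,0,255) if idx[0] else (255,0,0),1)
    c=proj(f,[.54,.28,0])[0].astype(int)*k
    ims.append(im[c[1]-230:c[1]+230,c[0]-340:c[0]+340])
    
cv2.imwrite("pics/c1.png",ims[0]);cv2.imwrite("pics/c2.png",ims[1])
```

```text
(no output)
```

View pics/c1.png

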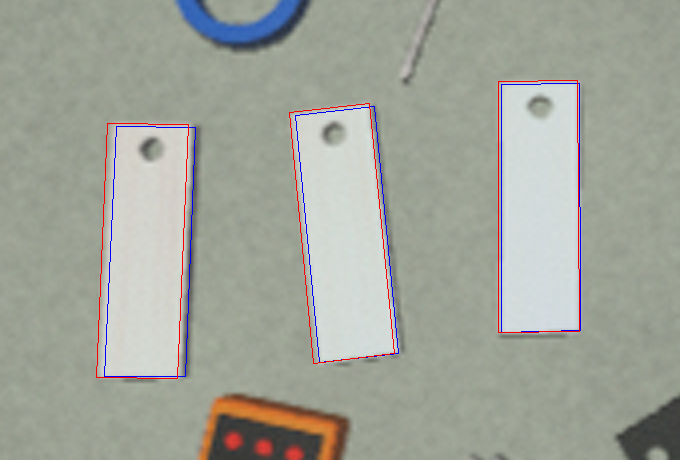

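View pics/c2.png

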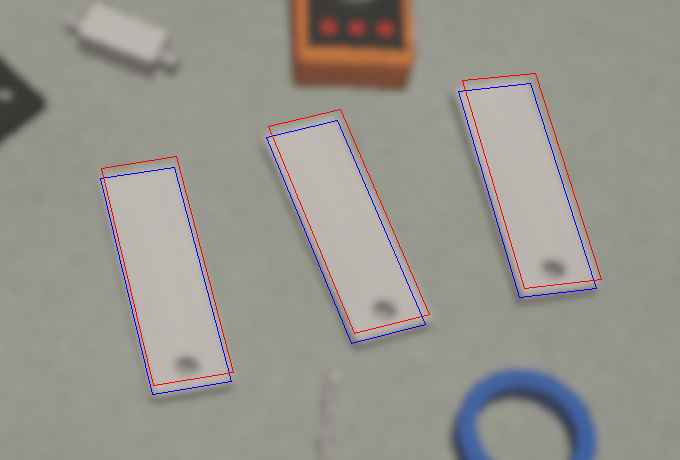

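```bash
sed -i 's/p,.17,.054,0,.014))/p,.17,.054,.014,.014))/' h.py
python3 - <<'E'
from h import *
t,s=grab()
A=[]
for p in plates((t,s),[(.525,.405,0),(.534,.272,0.1),(.553,.143,0)]):
    print([(rr(a),round(c,1)) for a,c in p]); A.append(p)
ims=[]
for i,f in enumerate((t,s)):
    k=4; im=cv2.resize(f["image"],None,fx=k,fy=k,interpolation=cv2.INTER_CUBIC)
    for p in A:
        q=proj(f,box(p[i][0],.17,.054,0.014,.014)); 
        cv2.polylines(im,[np.int32((q[[0,1,3,2]]+.5)*k)],True,(0,0,255),1)
    c=proj(f,[.54,.28,0])[0].astype(int)*k
    cv2.imwrite(f"pics/d{i}.png",im[c[1]-230:c[1]+230,c[0]-340:c[0]+340])
E
```

```text
[([0.5287, 0.4092, -0.0209], np.float64(87.6)), ([0.5276, 0.411, -0.0233], np.float64(148.4))]
[([0.5395, 0.2771, 0.1278], np.float64(85.5)), ([0.5379, 0.2783, 0.1065], np.float64(214.7))]
[([0.5571, 0.1453, 0.0167], np.float64(92.8)), ([0.5556, 0.1468, 0.0027], np.float64(130.8))]
```

View pics/d0.png

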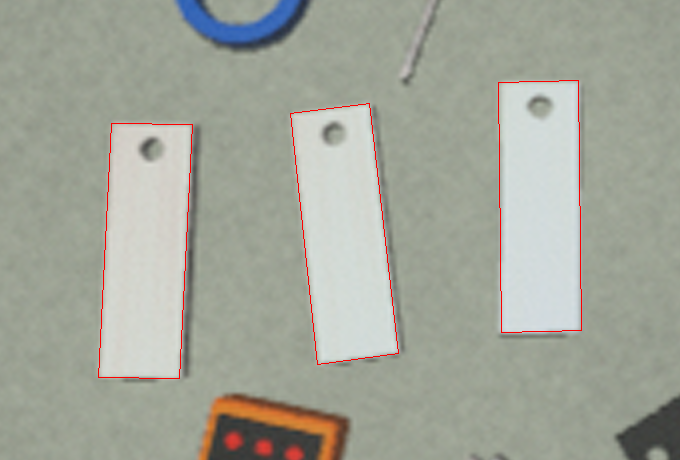

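View pics/d1.png

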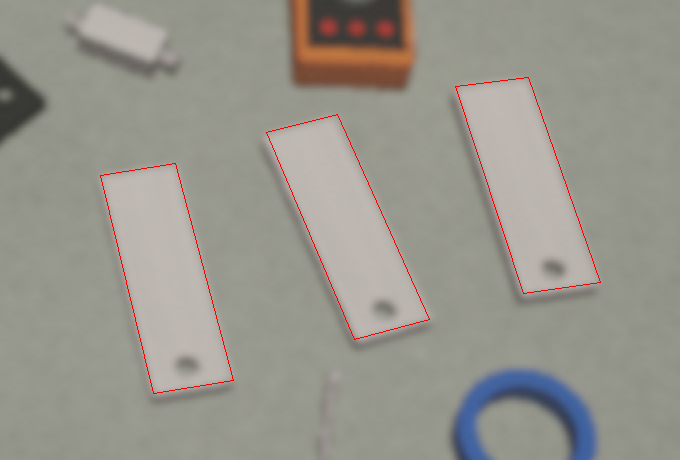

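Run:
```python
from h import *
t,s=grab()
for f in(t,s):
    for z in(.076,):
        print(rr(fitbox([f],[soft(f,(.62,-.165,0),z)],(.605,-.165,0.03),.17,.054,z,z)[0]))
a=t["image"][140:235,290:360]; cv2.imwrite("pics/e0.png",cv2.resize(a,None,fx=8,fy=6,interpolation=cv2.INTER_CUBIC)[:600])
a=s["image"][195:300,150:225]; cv2.imwrite("pics/e1.png",cv2.resize(a,None,fx=8,fy=5.6,interpolation=cv2.INTER_CUBIC))
```

```text
[0.5912, -0.1763, -0.0138]
[0.625, -0.1466, -0.1033]
```

View pics/e0.png

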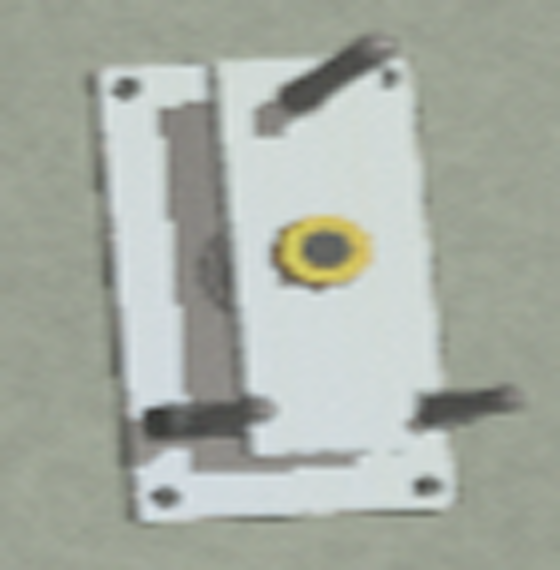

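View pics/e1.png

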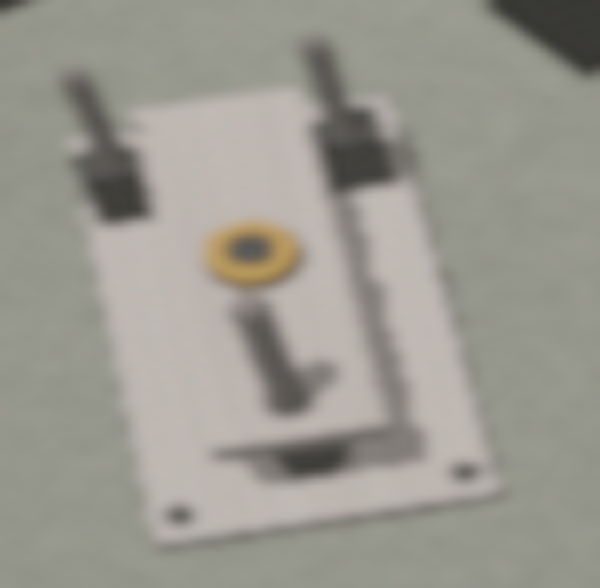

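Run:
```python
from h import *
t,s=grab()
T=lambda x,y:(x/8-.5+290,y/6-.5+140)
S=lambda x,y:(x/8-.5+150,y/5.6-.5+195)
def tri(a,b):
    # ls
    from scipy.optimize import least_squares
    r=least_squares(lambda P:np.r_[proj(t,P)[0]-a,proj(s,P)[0]-b],[.6,-.16,.1]); return rr(r.x),round(np.abs(r.fun).max(),2)
for n,a,b,z in(("rod",T(383,45),S(248,298),.18),("pinL",T(265,409),S(317,45),.148),("pinR",T(514,396),S(76,80),.148),("cap",T(325,249),S(252,243),.089)):
    print(n,rr(back(t,a,z)),rr(back(s,b,z)),tri(a,b))
for q in((125,88),(388,78),(165,496),(428,486)): print(rr(back(t,T(*q),.012)))
for q in((98,70),(410,62),(137,520),(454,508)): print("corner",rr(back(t,T(*q),.012)))
for q in((180,514),(463,471)): print(rr(back(s,S(*q),.012)))
for i,f in enumerate((t,s)):
  for th in("stop_top",):
    for r in env.trace(f,th)[:1]:
        m=r["mask"]; ys,xs=np.nonzero(m); print(th,r["score"],xs.mean(),ys.mean(),m.sum())
  b=f["image"].astype(int); red=(b[...,2]>140)&(b[...,1]<90)&(b[...,0]<90)
  n,l,st,c=cv2.connectedComponentsWithStats(red.astype(np.uint8)); 
  for k in range(1,n):
    if st[k,4]>80: print(i,st[k],c[k],rr(back(f,c[k],.103)))
```

```text
rod [0.6741, -0.1635, 0.18] [0.6744, -0.1626, 0.18] ([0.6743, -0.163, 0.18], np.float64(0.21))
pinL [0.5372, -0.1332, 0.148] [0.5425, -0.1321, 0.148] ([0.5378, -0.1336, 0.1409], np.float64(0.51))
pinR [0.5418, -0.2067, 0.148] [0.5471, -0.2056, 0.148] ([0.5425, -0.2076, 0.1412], np.float64(0.52))
cap [0.6075, -0.1666, 0.089] [0.6043, -0.1656, 0.089] ([0.6068, -0.1653, 0.0941], np.float64(0.03))
[0.6922, -0.1175, 0.012]
[0.6967, -0.209, 0.012]
[0.5047, -0.1275, 0.012]
[0.5087, -0.2175, 0.012]
corner [0.7007, -0.1083, 0.012]
corner [0.7042, -0.2169, 0.012]
corner [0.494, -0.1177, 0.012]
corner [0.4987, -0.2261, 0.012]
[0.6953, -0.2071, 0.012]
[0.6906, -0.1174, 0.012]
stop_top 0.69 137.7683381682553 286.3497720679652 2413
0 [184 113  17  30 221] [191.80542986 127.42986425] [0.742, 0.1808, 0.103]
0 [404 240  16  15 160] [411.325 247.125] [0.4411, -0.3596, 0.103]
stop_top 0.64 97.51190476190476 192.92857142857142 168
1 [ 92 187  14  12  96] [ 98.16666667 193.01041667] [0.4469, -0.3604, 0.103]
1 [330 269  11  32 242] [335.2107438  285.37190083] [0.7957, 0.1745, 0.103]
```

```bash
cat >> h.py <<'E'
def pick_yaw(pos,yaw):
    j0=np.array(env.read_state()["joint_positions"]); best=None
    for y in(yaw,yaw+180,yaw-180):
        q=env.inverse_kinematics(pos,[-90,0,y])
        if q is None: continue
        d=np.abs(np.array(q)-j0).max()
        if best is None or d<best[0]: best=(d,y,q)
    return best
def st(msg=""):
    x=env.read_state(); print(msg,"t=%.1f"%x["clock"],rr(x["position"]),rr(x["tool_rot"],1),"F",rr(x["force"],1),"T",rr(x["wrist_torque"],2),"op %.3f"%x["opening"])
    return x
E
python3 - <<'E'
from h import *
b=pick_yaw([.444,-.36,.16],2.9); print(b[0],b[1],rr(b[2],1))
env.gripper_to(0.0,20)
st()
env.goto([.444,-.36,.16],[-90,0,b[1]])
st("above")
t,s=grab()
cv2.imwrite("pics/f0.png",cv2.resize(t["image"][180:300,350:470],None,fx=5,fy=5,interpolation=cv2.INTER_CUBIC))
cv2.imwrite("pics/f1.png",cv2.resize(s["image"][120:240,50:170],None,fx=5,fy=5,interpolation=cv2.INTER_CUBIC))
print(proj(t,[.444,-.36,.16]),proj(s,[.444,-.36,.16]))
E
```

```text
107.05869717320091 2.9 [-22.8, 19.9, -12.4, -0.0, -57.7, -64.3]
 t=3.9 [0.2194, 0.5852, 0.2225] [-90.0, -0.0, 159.4] F [1.1, 0.1, 0.2] T [-0.01, -0.0, -0.04] op 0.002
above t=7.3 [0.4445, -0.3596, 0.1601] [-90.0, -0.0, 3.0] F [0.1, 0.0, 0.4] T [0.08, -0.16, -0.02] op 0.006
[[422.98102029 247.37879131]] [[ 92.11713692 180.07530048]]
```

View pics/f0.png

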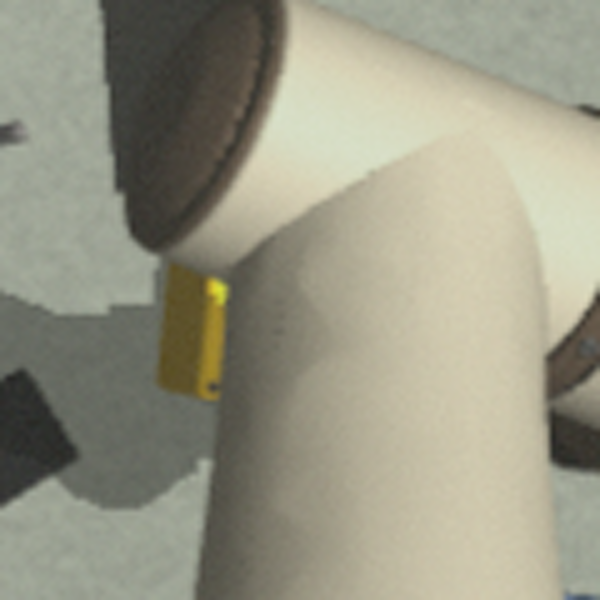

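View pics/f1.png

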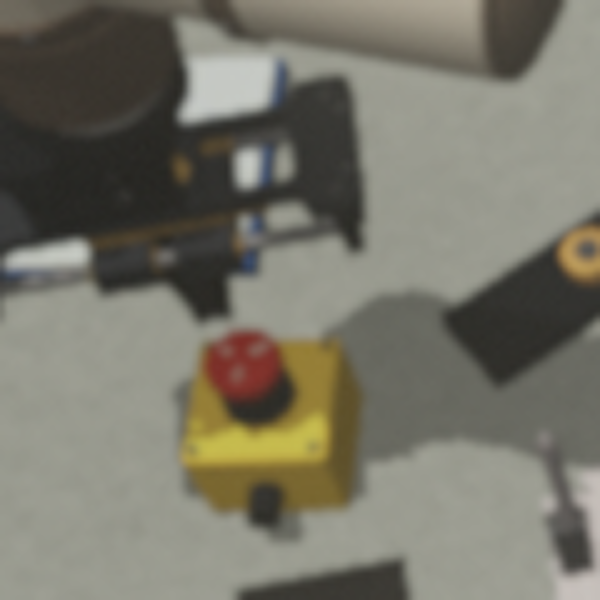

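Run:
```python
from h import *
r=env.move_straight([.444,-.36,.108],rate=.1,force_limit=15); st(f"{r}")
r=env.move_straight([.444,-.36,.093],rate=.02,force_limit=22); st(f"{r}")
env.move_straight([.444,-.36,.2],rate=.15); st()
env.gripper_to(1.0)
b=pick_yaw([.6064,-.1664,.3],2.9); print(b[:2])
env.goto([.6064,-.1664,.3],[-90,0,b[1]]); st()
t,s=grab()
cv2.imwrite("pics/g0.png",cv2.resize(t["image"][180:300,350:470],None,fx=5,fy=5,interpolation=cv2.INTER_CUBIC))
cv2.imwrite("pics/g1.png",cv2.resize(s["image"][120:320,50:250],None,fx=3,fy=3,interpolation=cv2.INTER_CUBIC))
```

```text
False t=8.1 [0.4444, -0.3602, 0.1084] [-90.0, -0.0, 2.9] F [0.3, 0.2, 0.9] T [-0.02, -0.22, -0.0] op 0.007
False t=9.0 [0.4445, -0.3604, 0.0959] [-90.1, -0.1, 3.0] F [-2.6, 4.1, 15.1] T [1.21, 0.83, -0.03] op 0.004
 t=9.8 [0.4434, -0.3595, 0.1985] [-89.9, 0.1, 2.9] F [0.6, 0.0, 0.3] T [0.08, -0.15, 0.01] op 0.006
(np.float64(22.180576864697258), 2.9)
 t=12.4 [0.6056, -0.1671, 0.2993] [-90.0, 0.1, 2.9] F [-1.2, -0.1, -1.2] T [0.03, -0.22, -0.01] op 0.998
```

View pics/g0.png

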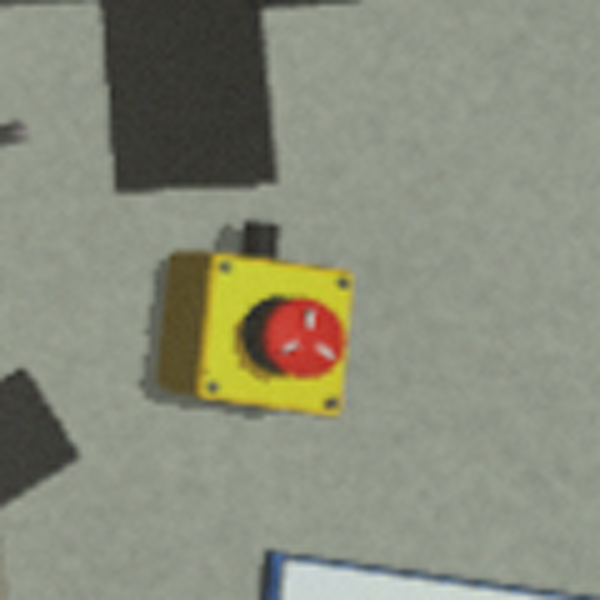

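View pics/g1.png

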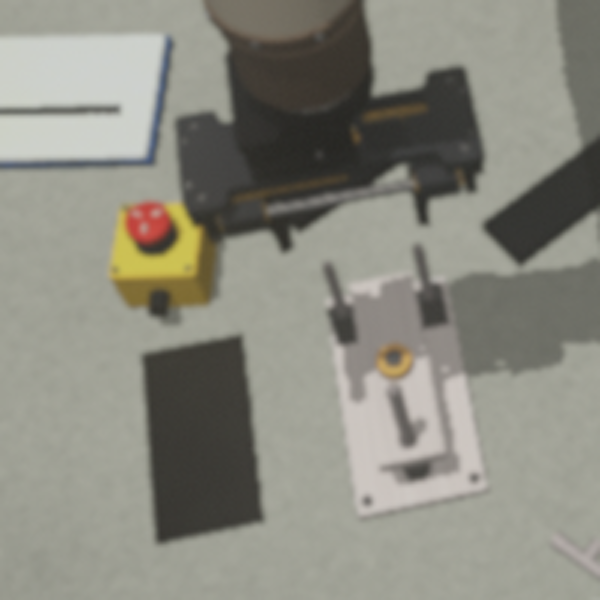

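Run:
```python
from h import *
for i,f in enumerate(grab()):
  b=f["image"].astype(int); red=(b[...,2]>140)&(b[...,1]<90)&(b[...,0]<90)
  n,l,st_,c=cv2.connectedComponentsWithStats(red.astype(np.uint8)); 
  for k in range(1,n):
    if st_[k,4]>60: print(i,st_[k],c[k])
print(proj(f,[.444,-.36,.103])-proj(f,[.444,-.36,.0965]))
r=env.move_straight([.6064,-.1664,.063],rate=.12,force_limit=12); st(f"{r}")
env.gripper_to(0.3,40); st("grip")
t,s=grab()
cv2.imwrite("pics/h1.png",cv2.resize(s["image"][160:310,110:260],None,fx=4,fy=4,interpolation=cv2.INTER_CUBIC))
```

```text
0 [184 114  17  29 212] [191.71698113 127.38679245]
0 [403 240  16  15 158] [410.12658228 247.11392405]
1 [ 93 188  14  13  90] [ 99.32222222 194.55555556]
1 [330 270  10  31 246] [334.80081301 285.55284553]
[[-0.67567    -1.30395513]]
False t=14.8 [0.6068, -0.1664, 0.0637] [-90.0, -0.1, 2.9] F [0.2, 0.3, -0.1] T [0.07, -0.12, -0.01] op 0.999
grip t=15.4 [0.6064, -0.1664, 0.063] [-90.0, 0.0, 2.9] F [-0.0, -0.3, -0.5] T [0.02, -0.17, 0.03] op 0.613
```

View pics/h1.png

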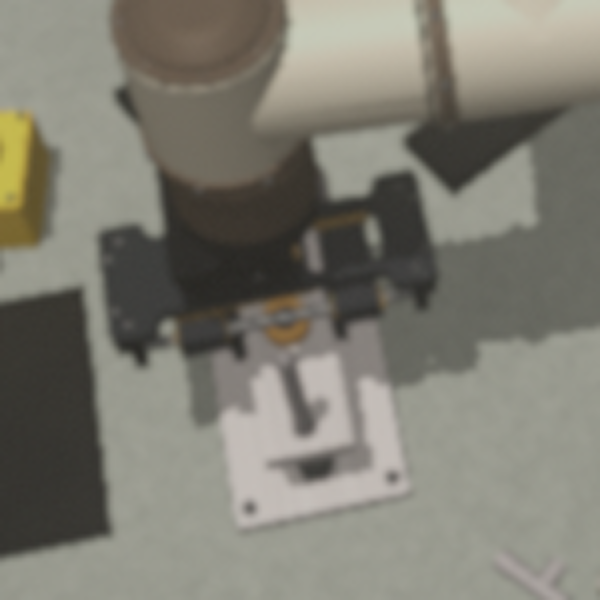

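Run:
```python
from h import *
r=env.move_straight([.6064,-.1664,.10],rate=.06); st(f"{r}")
r=env.move_straight([.6064,-.1664,.215],rate=.1); st(f"{r}")
r=env.move_straight([.607,-.345,.215],rate=.2); st(f"{r}")
r=env.move_straight([.607,-.345,.025],rate=.15); st(f"{r}")
r=env.move_straight([.607,-.345,.0025],rate=.02,force_limit=5); st(f"{r}")
```

```text
False t=16.3 [0.606, -0.1663, 0.0998] [-90.0, 0.0, 2.9] F [-0.5, 0.4, -3.9] T [0.04, -0.16, 0.0] op 0.618
False t=17.6 [0.6059, -0.1663, 0.214] [-90.0, 0.1, 2.9] F [0.5, 0.5, -4.0] T [0.08, -0.18, 0.06] op 0.613
False t=18.6 [0.607, -0.344, 0.2149] [-90.0, 0.0, 2.9] F [-0.0, -0.8, -3.7] T [0.05, -0.18, 0.02] op 0.617
False t=20.1 [0.6079, -0.3453, 0.0263] [-90.1, -0.1, 2.9] F [-0.3, -0.3, -3.3] T [0.02, -0.18, 0.02] op 0.611
True t=21.0 [0.6068, -0.3449, 0.004] [-90.0, 0.1, 2.9] F [-0.4, 0.1, 5.3] T [0.07, -0.13, -0.01] op 0.613
```

Run:
```python
from h import *
env.gripper_to(1.0); env.move_straight([.607,-.345,.2],rate=.2)
b=pick_yaw([.40,-.03,.35],0); env.goto([.40,-.03,.35],[-90,0,b[1]]); st()
t,s=grab()
cv2.imwrite("pics/i0.png",t["image"]);cv2.imwrite("pics/i1.png",s["image"])
for p in plates((t,s),[(.525,.405,0),(.534,.272,0.1),(.553,.143,0)]):
    print([(rr(a),round(c,1)) for a,c in p])
for f in(t,s): print("holder",[rr(x) if not np.isscalar(x) else x for x in fitbox([f],[soft(f,(.635,-.345),.017)],(.607,-.345,.05),.17,.054,.017,.017)])
```

```text
t=24.5 [0.4005, -0.0302, 0.3495] [-90.0, 0.1, -0.0] F [-0.4, 0.4, 0.3] T [0.06, -0.19, 0.0] op 1.000
[([0.5288, 0.4093, -0.0212], np.float64(103.7)), ([0.5278, 0.411, -0.0223], np.float64(163.9))]
[([0.5395, 0.2772, 0.127], np.float64(100.5)), ([0.5383, 0.2782, 0.1063], np.float64(240.3))]
[([0.5571, 0.1457, 0.0112], np.float64(104.7)), ([0.5556, 0.1469, 0.0021], np.float64(147.4))]
holder [[0.6075, -0.3452, 0.0521], np.float64(244.88191721132898)]
holder [[0.6065, -0.3448, 0.059], np.float64(266.3826910074374)]
```

View pics/i0.png

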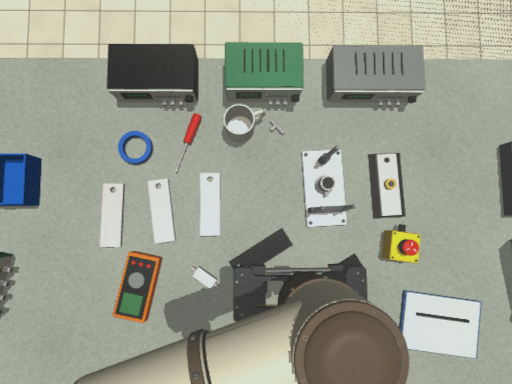

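View pics/i1.png

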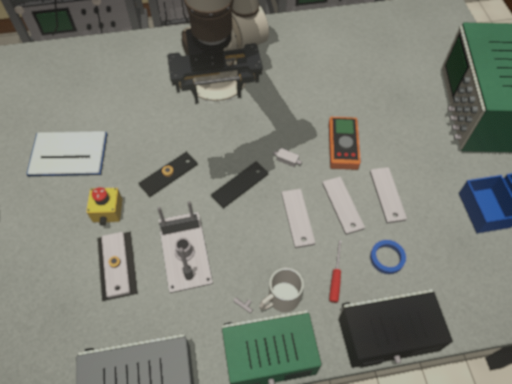

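```bash
cat >> h.py <<'E'
ROD=np.array([.6743,-.163]); YAW=2.9
CEN=ROD-.068*np.array([np.cos(np.radians(YAW)),np.sin(np.radians(YAW))])
def pick(x,y,yawdeg,rel=.002):
    b=pick_yaw([x,y,.10],yawdeg); print(b[:2]); assert b[1]==yawdeg
    env.goto([x,y,.22],[-90,0,b[1]])
    env.move_straight([x,y,.04],rate=.15)
    r=env.move_straight([x,y,rel],rate=.05,force_limit=8); st(f"down {r}")
    env.gripper_to(0.3,45); st("grip")
    env.move_straight([x,y,.05],rate=.06)
    env.move_straight([x,y,.215],rate=.2); st("lifted")
def hover(dx=0,dy=0,z=.205):
    p=[CEN[0]+dx,CEN[1]+dy,z]
    env.goto([CEN[0],CEN[1],.225],[-90,0,YAW]); env.move_straight(p,rate=.05); env.dwell(.3); st("hover")
def shot(n):
    t,s=grab(); k=5
    cv2.imwrite(f"pics/{n}_s.png",cv2.resize(s["image"][180:300,130:250],None,fx=k,fy=k,interpolation=cv2.INTER_CUBIC))
    cv2.imwrite(f"pics/{n}_t.png",cv2.resize(t["image"][130:250,270:390],None,fx=k,fy=k,interpolation=cv2.INTER_CUBIC))
    return t,s
E
python3 - <<'E'
from h import *
pick(.5563,.1463,.4)
hover(); shot("j")
E
```

```text
(np.float64(30.755891384787027), 0.4)
down False t=27.9 [0.5565, 0.1464, 0.0022] [-90.0, -0.0, 0.4] F [0.5, 0.4, 0.1] T [0.04, -0.16, -0.01] op 1.003
grip t=28.6 [0.5563, 0.1463, 0.0021] [-90.0, -0.0, 0.4] F [-0.7, 0.6, 0.7] T [0.04, -0.1, -0.03] op 0.613
lifted t=30.5 [0.5553, 0.146, 0.2133] [-90.1, 0.2, 0.4] F [0.0, 0.3, -3.6] T [0.06, -0.19, 0.02] op 0.617
hover t=32.6 [0.6065, -0.1665, 0.2053] [-90.0, -0.0, 2.9] F [-0.5, 0.3, -2.8] T [0.11, -0.17, 0.01] op 0.616
```

View pics/j_s.png

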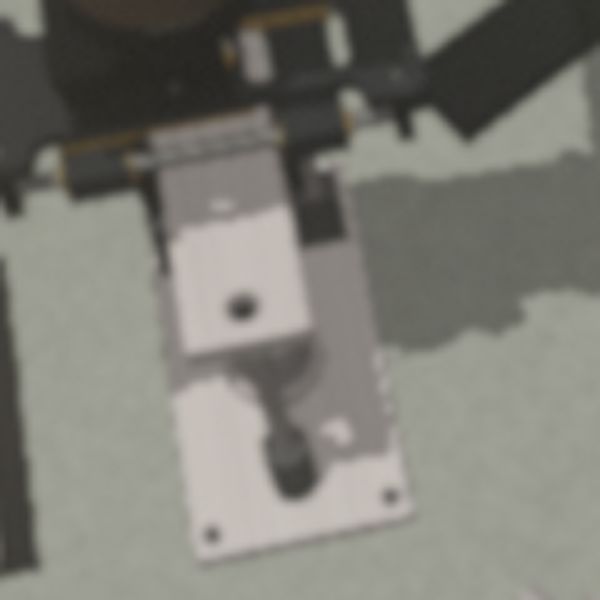

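View pics/j_t.png

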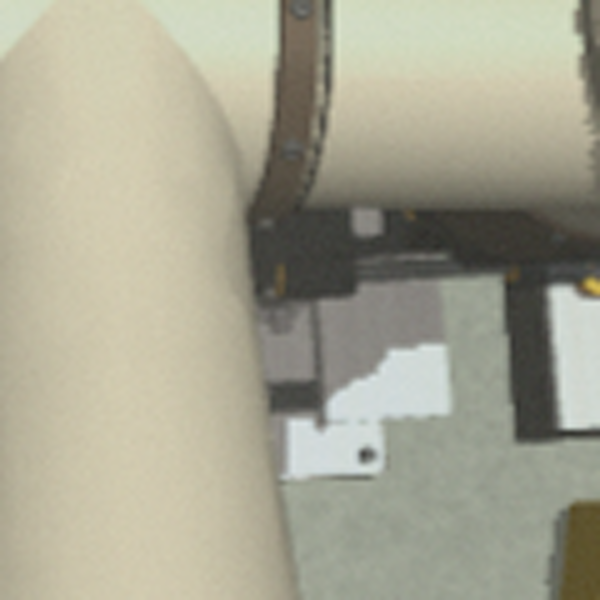

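Run:
```python
from h import *
_,s=grab()
for n in ("a_scene",):pass
print(proj(s,[*ROD,.2173]),proj(s,[*ROD,.2033]))
g=cv2.GaussianBlur(s["image"].min(2),(0,0),.7).astype(float)
sub=g[233:249,170:188]; w=np.clip(sub.max()*.75-sub,0,None); ys,xs=np.mgrid[233:249,170:188]
print((w*xs).sum()/w.sum(),(w*ys).sum()/w.sum()); 
c=((w*xs).sum()/w.sum(),(w*ys).sum()/w.sum())
print(rr(back(s,c,.2173)))
```

```text
[[178.15213179 240.48324618]] [[178.97591163 243.2397234 ]]
179.1987110633727 242.2636949516649
[0.679, -0.1612, 0.2173]
```

```bash
cat >> h.py <<'E'
def lower(seat):
    """seat: expected underside height; tip 2 mm above underside"""
    x,y=env.read_state()["position"][:2]; x,y=CEN
    r=env.move_straight([x,y,.155],rate=.05,force_limit=7); st(f"over tip {r}")
    if r: return False
    r=env.move_straight([x,y,seat+.002+.012],rate=.06,force_limit=7); st(f"down {r}")
    if r: return False
    r=env.move_straight([x,y,seat-.001],rate=.015,force_limit=5); x_=st(f"seat {r}")
    return x_
E
python3 - <<'E'
from h import *
lower(.062)
shot("k")
E
```

```text
over tip False t=33.9 [0.6067, -0.1665, 0.1555] [-90.0, -0.1, 2.9] F [-0.1, 0.3, -3.3] T [0.04, -0.12, -0.01] op 0.613
down False t=35.4 [0.6067, -0.1665, 0.0765] [-90.0, -0.1, 2.9] F [1.1, -0.0, -3.6] T [0.04, -0.16, 0.03] op 0.613
seat True t=36.1 [0.6063, -0.1664, 0.0641] [-90.0, 0.0, 2.9] F [-0.2, -0.1, 4.7] T [0.14, -0.09, -0.01] op 0.615
```

View pics/k_s.png

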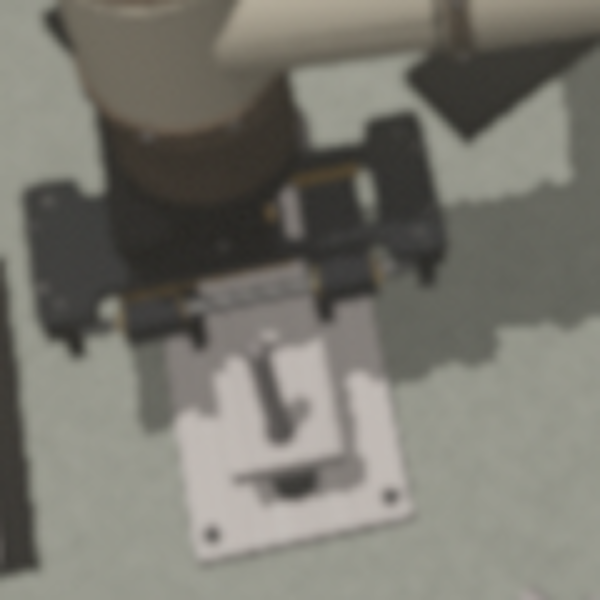

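Seated exactly at the predicted height. Release, retract, and check plates before the next pick.

```bash
cat >> h.py <<'E'
def release():
    env.gripper_to(1.0); x=env.read_state()["position"]
    env.move_straight([CEN[0],CEN[1],.235],rate=.15); st("rel")
    env.goto([.42,-.05,.33],[-90,0,5])
def check(ps,n):
    t,s=grab(); cv2.imwrite(f"pics/{n}_top.png",t["image"]); cv2.imwrite(f"pics/{n}_scene.png",s["image"])
    cv2.imwrite(f"pics/{n}_s.png",cv2.resize(s["image"][180:300,130:250],None,fx=5,fy=5,interpolation=cv2.INTER_CUBIC))
    cv2.imwrite(f"pics/{n}_t.png",cv2.resize(t["image"][130:250,270:390],None,fx=5,fy=5,interpolation=cv2.INTER_CUBIC))
    for p in plates((t,s),ps): print([(rr(a),round(c,1)) for a,c in p])
E
python3 - <<'E'
from h import *
release(); check([(.525,.405,0),(.534,.272,0.1)],"l")
E
```

```text
rel t=38.4 [0.6058, -0.1663, 0.2338] [-89.9, 0.4, 2.9] F [-0.4, 0.2, 1.3] T [0.11, -0.19, -0.02] op 1.000
[([0.5191, 0.3835, -0.0231], np.float64(104.3)), ([0.5179, 0.3853, -0.0316], np.float64(415.4))]
[([0.5395, 0.2771, 0.1266], np.float64(98.6)), ([0.5365, 0.2761, 0.0658], np.float64(529.4))]
```

View pics/l_t.png

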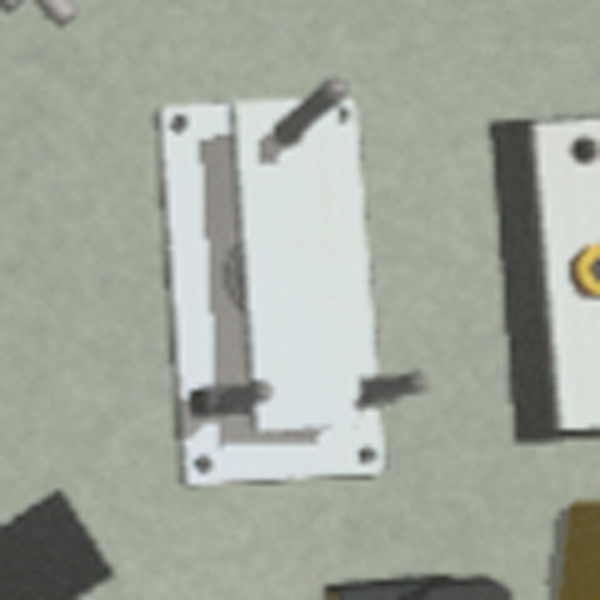

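View pics/l_scene.png

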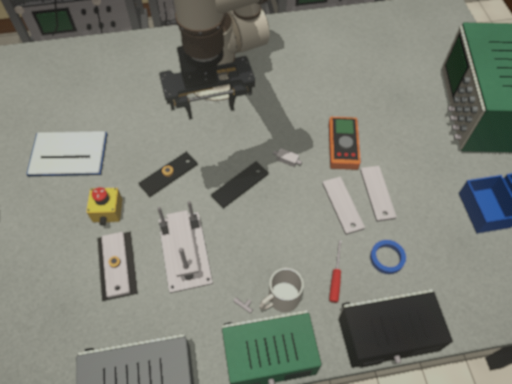

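Run:
```python
from h import *
pick(.539,.2777,6.8)
hover(); shot("m")
```

```text
(np.float64(28.45754119946968), 6.8)
down False t=43.1 [0.5392, 0.2779, 0.0022] [-90.0, -0.0, 6.8] F [0.1, 0.3, 0.6] T [0.04, -0.15, 0.02] op 1.001
grip t=43.8 [0.539, 0.2777, 0.0021] [-90.0, -0.0, 6.8] F [-0.7, 0.1, 0.7] T [-0.03, -0.17, -0.04] op 0.615
lifted t=45.7 [0.538, 0.2772, 0.2133] [-90.1, 0.2, 6.8] F [0.6, -0.7, -4.5] T [0.07, -0.13, -0.09] op 0.613
hover t=48.2 [0.6065, -0.1665, 0.2053] [-90.0, -0.0, 2.9] F [0.7, -0.6, -3.9] T [0.04, -0.12, 0.03] op 0.614
```

View pics/m_s.png

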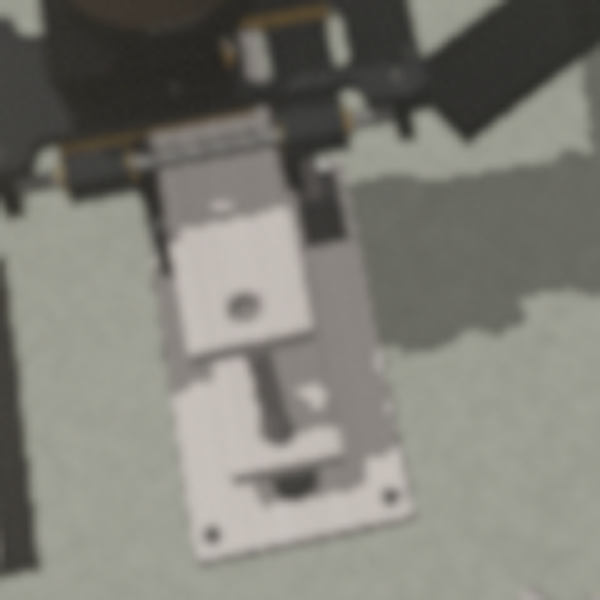

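Hole at the same pixel (243,305) as for the first plate; lower it.

Run:
```python
from h import *
r=lower(.076)
if r and r["position"][2]<.080 :
    release(); check([(.5185,.3845,-.02)],"n")
```

```text
over tip False t=49.4 [0.6067, -0.1665, 0.1555] [-90.0, -0.1, 2.9] F [-0.5, -0.2, -3.4] T [0.02, -0.17, 0.02] op 0.614
down False t=50.7 [0.6068, -0.1665, 0.0906] [-90.0, -0.1, 2.9] F [0.8, 0.4, -3.4] T [0.04, -0.13, -0.01] op 0.616
seat True t=51.4 [0.6063, -0.1664, 0.0781] [-90.0, 0.0, 2.9] F [-1.5, -0.0, 4.5] T [0.15, -0.16, -0.05] op 0.613
rel t=53.5 [0.6058, -0.1663, 0.2338] [-89.9, 0.4, 2.8] F [0.2, 0.4, 0.2] T [0.01, -0.19, 0.05] op 0.996
[([0.5191, 0.3835, -0.0225], np.float64(100.3)), ([0.5178, 0.3851, -0.0242], np.float64(98.5))]
```

View pics/n_t.png

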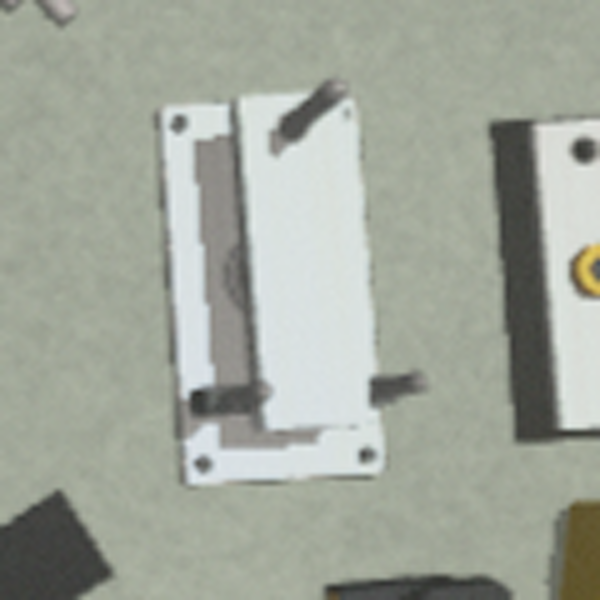

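View pics/n_s.png

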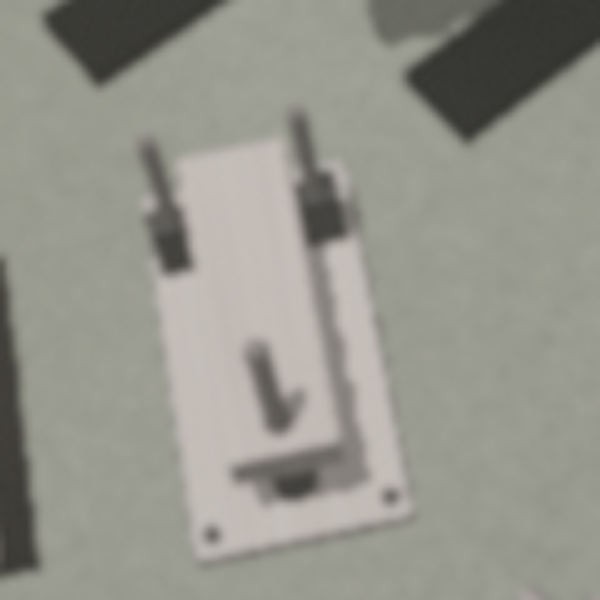

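Two plates lie flat and between the pins. Third plate.

Run:
```python
from h import *
pick(.5185,.3843,-1.3)
hover(); shot("o")
```

```text
(np.float64(41.78421913813558), -1.3)
down False t=58.5 [0.5187, 0.3845, 0.0022] [-90.0, -0.0, -1.3] F [-1.2, 0.0, 0.5] T [0.05, -0.18, -0.0] op 1.001
grip t=59.1 [0.5185, 0.3842, 0.0021] [-90.0, 0.0, -1.3] F [0.6, -0.2, -0.1] T [-0.04, -0.1, 0.01] op 0.618
lifted t=61.1 [0.5176, 0.3836, 0.2131] [-90.1, 0.2, -1.3] F [-0.7, -0.3, -3.1] T [0.04, -0.18, 0.04] op 0.617
hover t=63.9 [0.6065, -0.1665, 0.2053] [-90.0, -0.0, 2.9] F [1.2, 0.4, -3.6] T [0.08, -0.19, 0.02] op 0.614
```

View pics/o_s.png

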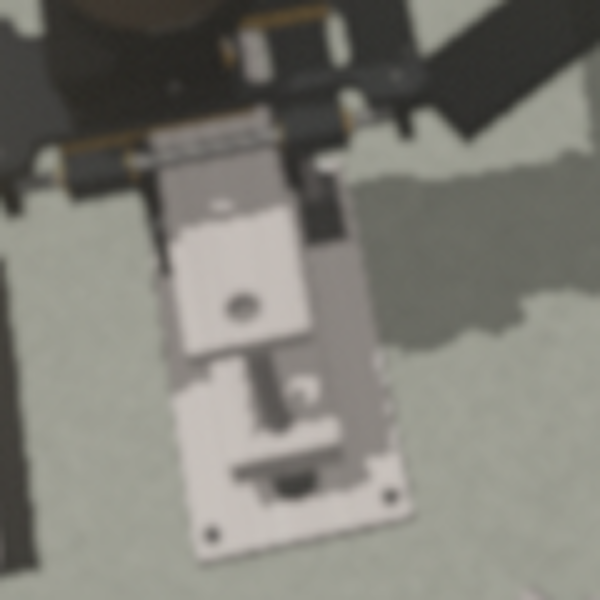

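Run:
```python
from h import *
r=lower(.090)
if r and r["position"][2]<.094 :
    release(); check([],"p")
    t,s=grab()
    for f in(t,s): print("holder",[rr(x) if not np.isscalar(x) else x for x in fitbox([f],[soft(f,(.635,-.345),.017)],(.607,-.345,.05),.17,.054,.017,.017)])
```

```text
over tip False t=65.2 [0.6067, -0.1665, 0.1555] [-90.0, -0.1, 2.9] F [0.3, -0.3, -3.5] T [0.04, -0.18, -0.06] op 0.611
down False t=66.2 [0.6068, -0.1665, 0.1045] [-90.0, -0.1, 2.9] F [0.3, -0.0, -3.0] T [0.08, -0.24, 0.03] op 0.611
seat True t=67.0 [0.6063, -0.1664, 0.092] [-90.0, 0.0, 2.9] F [0.3, 1.1, 5.3] T [0.11, -0.1, -0.02] op 0.612
rel t=68.9 [0.6057, -0.1662, 0.2338] [-89.9, 0.4, 2.9] F [0.2, -0.1, -0.5] T [0.02, -0.2, -0.02] op 1.004
holder [[0.6075, -0.3452, 0.053], np.float64(240.73029966703663)]
holder [[0.6064, -0.3443, 0.0479], np.float64(268.13529411764705)]
```

View pics/p_t.png

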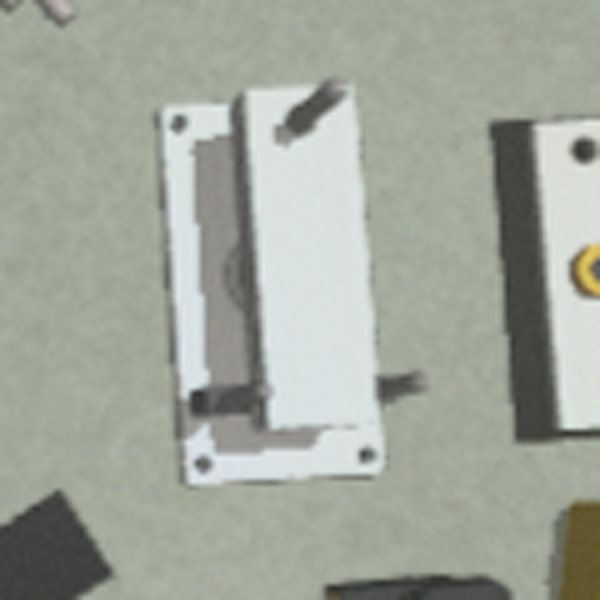

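View pics/p_scene.png

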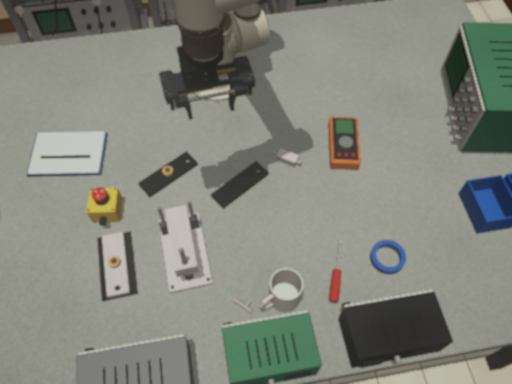

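Run:
```python
from h import *
pick(.6068,-.3449,2.9,rel=.004)
env.move_straight([CEN[0],CEN[1],.215],rate=.2); env.move_straight([*CEN,.205],rate=.05); env.dwell(.3); st(); shot("q")
```

```text
(np.float64(36.3711439650474), 2.9)
down True t=73.5 [0.6059, -0.3446, 0.0035] [-89.9, 0.2, 2.9] F [-0.1, -0.1, 4.1] T [0.25, 0.02, -0.04] op 1.000
grip t=74.2 [0.6061, -0.3451, 0.0035] [-90.0, 0.1, 2.9] F [-1.3, -0.6, 5.4] T [-0.42, -0.14, -0.02] op 0.614
lifted t=76.1 [0.6059, -0.3444, 0.213] [-89.8, 0.4, 2.9] F [-0.5, 1.2, -3.4] T [0.15, -0.18, -0.04] op 0.618
 t=77.8 [0.6065, -0.1665, 0.2052] [-89.9, 0.2, 2.9] F [0.1, 0.3, -4.2] T [0.05, -0.13, 0.02] op 0.616
```

View pics/q_s.png

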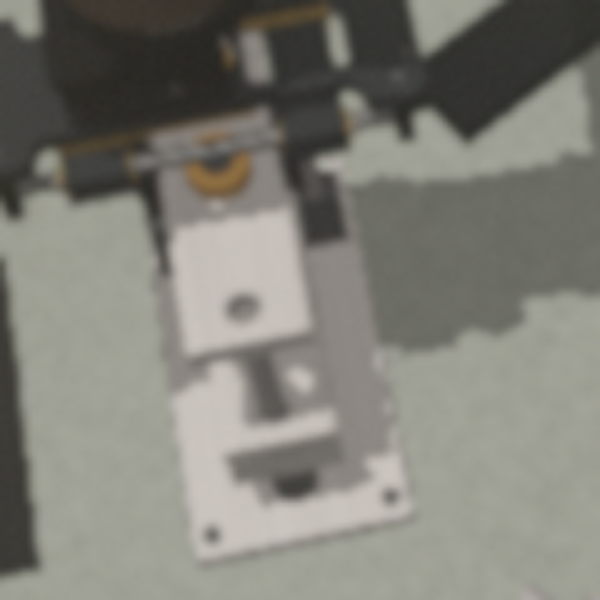

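Run:
```python
from h import *
r=lower(.103)
if r and r["position"][2]<.108 :
    release(); check([],"r")
```

```text
over tip False t=79.0 [0.6067, -0.1665, 0.1555] [-89.9, 0.2, 2.9] F [0.1, 0.6, -4.0] T [0.05, -0.18, -0.02] op 0.617
down False t=79.8 [0.6067, -0.1665, 0.1172] [-89.9, 0.2, 2.9] F [0.6, -0.2, -2.7] T [0.05, -0.22, 0.01] op 0.611
seat True t=80.6 [0.6063, -0.1664, 0.1045] [-89.9, 0.3, 2.9] F [0.3, 0.6, 4.6] T [0.12, -0.11, -0.06] op 0.618
rel t=82.5 [0.6057, -0.1663, 0.2337] [-89.8, 0.7, 2.8] F [-0.6, 0.3, -0.6] T [-0.06, -0.2, 0.05] op 1.001
```

View pics/r_t.png

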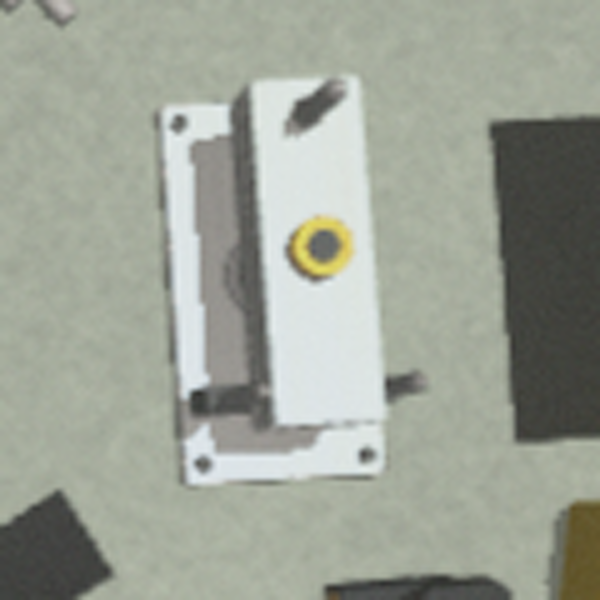

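View pics/r_s.png

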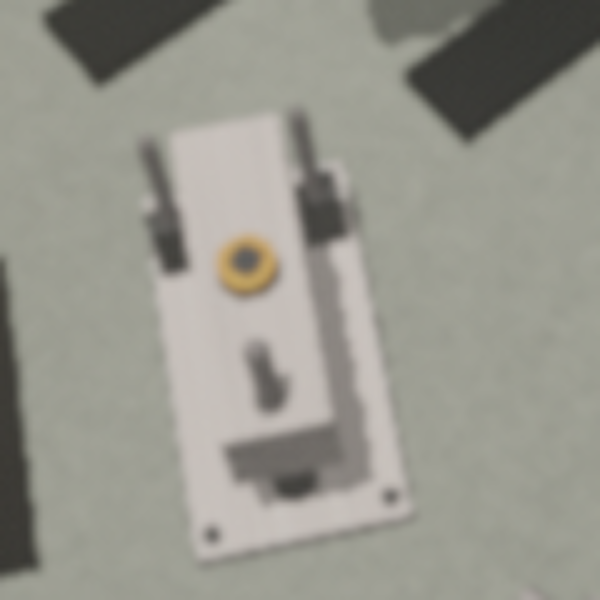

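Run:
```python
from h import *
for i,f in enumerate(grab()):
  b=f["image"].astype(int); red=(b[...,2]>140)&(b[...,1]<90)&(b[...,0]<90)
  n,l,st_,c=cv2.connectedComponentsWithStats(red.astype(np.uint8)); 
  for k in range(1,n):
    if st_[k,4]>60 and c[k][1]>150: print(i,st_[k],c[k],rr(back(f,c[k],.0965)))
X,Y=.444,-.360; y0=25
print(rr(env.inverse_kinematics([X,Y,.079],[-90,0,y0]),1),rr(env.inverse_kinematics([X,Y,.079],[-90,0,y0-45]),1))
env.goto([X,Y,.2],[-90,0,y0])
env.move_straight([X,Y,.12],rate=.15)
r=env.move_straight([X,Y,.079],rate=.05,force_limit=8); st(f"down {r}")
t,s=grab()
cv2.imwrite("pics/u1.png",cv2.resize(s["image"][120:240,50:170],None,fx=5,fy=5,interpolation=cv2.INTER_CUBIC))
```

```text
0 [403 240  15  15 155] [409.89032258 246.98709677] [0.4411, -0.3591, 0.0965]
1 [ 93 188  14  13  91] [ 99.31868132 194.54945055] [0.4479, -0.3592, 0.0965]
1 [330 270  10  31 251] [334.84860558 285.47011952] [0.7936, 0.1751, 0.0965]
[-22.8, 25.1, -17.7, 0.0, -47.2, -42.2] [-22.8, 25.1, -17.7, -0.0, -47.2, -87.2]
down False t=86.6 [0.4443, -0.3601, 0.0792] [-90.0, -0.0, 25.0] F [-0.7, 0.4, 0.3] T [0.03, -0.16, 0.01] op 0.998
```

View pics/u1.png

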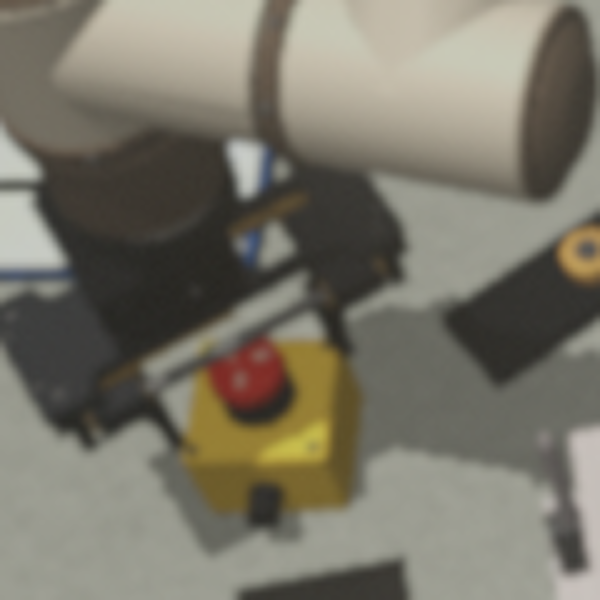

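Run:
```python
from h import *
X,Y=.444,-.360; y0=25
env.gripper_to(.2,25); st("grip")
for a,z in((10,.079),(20,.079),(30,.079),(36,.0805),(42,.083)):
    env.goto([X,Y,z],[-90,0,y0-a]); st(a)
env.dwell(.3); st()
```

```text
grip t=87.5 [0.4441, -0.3602, 0.0791] [-90.0, -0.0, 25.0] F [0.9, -0.9, -0.6] T [-0.29, -0.2, 0.03] op 0.446
10 t=87.8 [0.4445, -0.3609, 0.0798] [-90.1, -0.0, 15.2] F [-0.6, -4.1, 3.0] T [-1.1, 0.15, 0.08] op 0.450
20 t=88.1 [0.4447, -0.3617, 0.0808] [-90.2, -0.1, 5.2] F [-1.6, -5.6, 7.3] T [-1.46, 0.46, 0.16] op 0.446
30 t=88.4 [0.4448, -0.3625, 0.0818] [-90.3, -0.2, -4.7] F [-3.5, -6.7, 10.5] T [-1.87, 0.99, 0.09] op 0.447
36 t=88.7 [0.4447, -0.3629, 0.0829] [-90.3, -0.2, -10.8] F [-3.0, -9.5, 7.9] T [-2.7, 0.88, 0.15] op 0.447
42 t=88.9 [0.4446, -0.3633, 0.0853] [-90.3, -0.2, -16.8] F [-3.7, -11.1, 6.0] T [-3.33, 0.95, 0.09] op 0.444
 t=89.2 [0.4446, -0.3633, 0.0851] [-90.3, -0.2, -16.8] F [-3.1, -12.0, 5.7] T [-3.39, 0.93, 0.09] op 0.444
```

Run:
```python
from h import *
env.move_straight([.4443,-.3615,.0862],rate=.02); st("up")
env.gripper_to(1.0); env.dwell(.3); st("open")
env.move_straight([.4443,-.3615,.2],rate=.15)
env.goto([.42,-.05,.33],[-90,0,5]); st()
for i,f in enumerate(grab()):
  cv2.imwrite(f"pics/v{i}.png",f["image"])
  b=f["image"].astype(int); red=(b[...,2]>140)&(b[...,1]<90)&(b[...,0]<90)
  n,l,st_,c=cv2.connectedComponentsWithStats(red.astype(np.uint8)); 
  for k in range(1,n):
    if st_[k,4]>60 and c[k][1]>150: print(i,st_[k],c[k])
```

```text
up t=89.5 [0.4444, -0.3634, 0.0857] [-90.1, -0.1, -16.8] F [-0.4, -10.4, -4.4] T [-3.02, -0.06, 0.08] op 0.450
open t=90.9 [0.4443, -0.3615, 0.0862] [-90.0, 0.0, -17.0] F [-0.1, -0.1, 0.1] T [0.07, -0.15, 0.06] op 1.000
 t=93.1 [0.42, -0.0504, 0.3293] [-90.0, 0.1, 5.0] F [-0.1, -0.1, 0.1] T [-0.0, -0.11, -0.01] op 1.003
0 [404 240  16  15 161] [411.25465839 247.1242236 ]
1 [ 92 187  14  12  90] [ 98.48888889 193.13333333]
1 [330 270  10  31 250] [334.86  285.508]
```

View pics/v0.png

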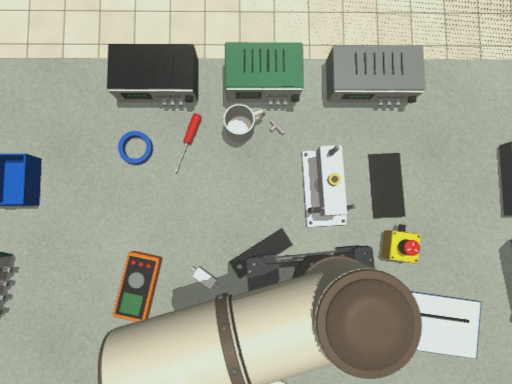

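View pics/v1.png

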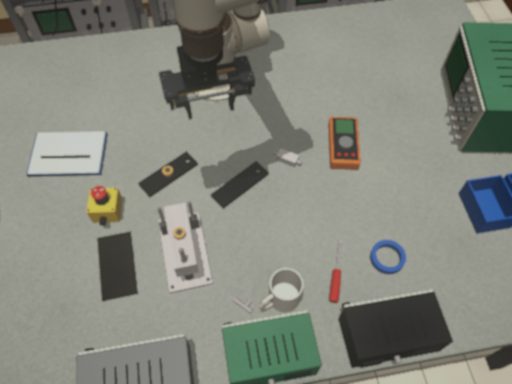

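Run:
```python
from h import *
a0=cv2.imread("pics/a_scene.png").astype(float); t0=cv2.imread("pics/a_top.png").astype(float)
pt=cv2.imread("pics/i_scene.png")
def cmp(A,B,x0,y0,w,h):
    A=A[y0:y0+h,x0:x0+w].mean(2).astype(np.float32);B=B[y0:y0+h,x0:x0+w].mean(2).astype(np.float32)
    return np.round(np.abs(A-B).mean(),2), cv2.phaseCorrelate(A,B,cv2.createHanningWindow((w,h),cv2.CV_32F))[0]
i1=cv2.imread("pics/i1.png").astype(float); i0=cv2.imread("pics/i0.png").astype(float)
for n in range(3):
    t,s=grab()
    print("scene now/out",cmp(a0,s["image"].astype(float),86,182,26,18),"now/in",cmp(i1,s["image"].astype(float),86,182,26,18))
    print("top now/out",cmp(t0,t["image"].astype(float),398,236,26,22),"now/in",cmp(i0,t["image"].astype(float),398,236,26,22))
cv2.imwrite("pics/w.png",np.hstack([cv2.resize(x[180:225,80:130].astype(np.uint8),None,fx=5,fy=5,interpolation=cv2.INTER_CUBIC) for x in(a0,i1,s["image"])]))
```

```text
scene now/out (np.float32(7.08), (0.4715449065657271, -0.041774994759542494)) now/in (np.float32(6.79), (-0.18824781193170814, -0.8620976439852441))
top now/out (np.float32(7.8), (0.49852667838119835, 0.024061746561580222)) now/in (np.float32(8.65), (1.33954346698137, 0.13789644949318003))
scene now/out (np.float32(7.05), (0.44963971645453604, 0.04161837922101519)) now/in (np.float32(6.75), (-0.11543239331312449, -0.7950116460765528))
top now/out (np.float32(7.76), (0.5096055630667635, 0.015138346840780414)) now/in (np.float32(8.61), (1.3485755673539757, 0.14363860372961845))
scene now/out (np.float32(7.05), (0.4600836608191319, -0.002423825661290735)) now/in (np.float32(6.73), (-0.22191578684792646, -0.8550122631162616))
top now/out (np.float32(7.63), (0.538804370176365, -0.04107048105924882)) now/in (np.float32(8.71), (1.410214204311508, 0.11634435803922649))[ WARN:0@0.323] global loadsave.cpp:275 findDecoder imread_('pics/i_scene.png'): can't open/read file: check file path/integrity
```

View pics/w.png

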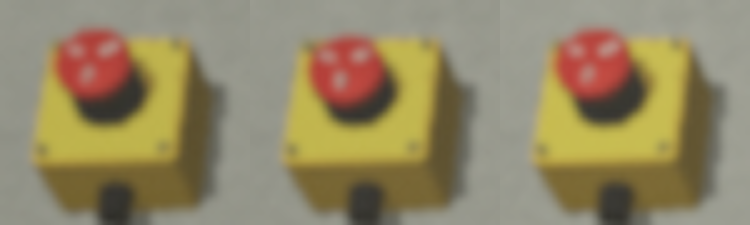

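Run:
```python
from h import *
t,s=grab()
cv2.imwrite("pics/x.png",np.hstack([cv2.resize(x[236:260,396:424],None,fx=9,fy=9,interpolation=cv2.INTER_CUBIC) for x in(cv2.imread("pics/a_top.png"),cv2.imread("pics/i0.png"),t["image"])]))
```

```text
(no output)
```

View pics/x.png

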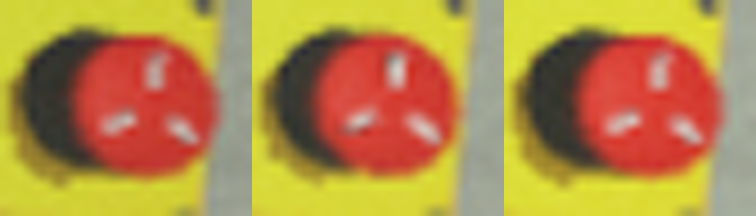

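The head is out again and back at its rest angle. One last fit of the holder on the stack, then I hand in.

Run:
```python
from h import *
t,s=grab(); z=.118
# capsule triangulation (yellow)
from scipy.optimize import least_squares
uv=[]
for f in(t,s):
    u,v=proj(f,[*CEN,.131])[0].astype(int)
    hsv=cv2.cvtColor(f["image"],cv2.COLOR_BGR2HSV); m=((hsv[...,1]>90)&(hsv[...,0]>12)&(hsv[...,0]<35)).astype(np.uint8)
    k=np.zeros_like(m);k[v-12:v+13,u-12:u+13]=1; m*=k
    x,y,w,h=cv2.boundingRect(m); uv.append((x+w/2-.5,y+h/2-.5))
r=least_squares(lambda P:np.r_[proj(t,P)[0]-uv[0],proj(s,P)[0]-uv[1]],[.6,-.16,.1]); print(rr(r.x),rr(r.fun,2),rr(CEN))
st(); env.close_job()
```

```text
[0.6079, -0.1666, 0.1237] [-0.04, -0.01, -0.04, -0.01] [0.6064, -0.1664]
 t=93.7 [0.42, -0.0501, 0.33] [-90.0, 0.0, 5.0] F [0.3, 0.2, -0.0] T [0.03, -0.14, 0.0] op 0.998
the job is handed in; nothing more can be done
```

The job is done and handed in at 93.7 s of the 210 s. All steps were carried out in the order asked.

1. **High voltage off:** I pushed the emergency stop in. The fingers stopped at 95.9 mm, about 0.6 mm below the pressed height in the text, and both cameras showed the head lower.
2. **Holder set aside:** I lifted the source holder off the rod and put it on the mat.
3. **Plates stacked:** There were three aluminium plates, and all three are on the rod. The two black look-alikes were left alone. One plate had been knocked about 26 mm aside partway through, so I measured it again before picking it up. Each plate was lowered level with no jam. Contact came within 0.2 mm of the expected heights for undersides at 62, 76 and 90 mm.
4. **Holder back on top:** It was lowered over the rod, capsule up and square. Contact matched an underside of about 103.5 mm, against 104 mm expected.
5. **Emergency stop released:** I turned the head clockwise by 42°. In the top view it is back at the pixel position and angle it started from.

**Last checks:**
- **Capsule position:** It was found within about 1.5 mm of the point over the detector. Its height read 124 mm, within what I expect from these views (119 to 131 mm of visible capsule).
- **Emergency stop, scene view:** The centre of the red head was 0.3 pixel from its starting place, which I put down to noise since the top view agreed to within 0.1 pixel.
- **Bystanders:** They look unmoved in the pictures; I did not measure them.
- **Grip:** The arm was pushed sideways with up to 12 N while turning the stop.
- **Mat:** The fingers touched the mat lightly, at about 5 N, when picking the holder up again.

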